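# Change over the cells in the radio desk's battery charger

### The job

The cells in the charger are full: guide the selector lever through its zigzag gate from the left slot to the far end of the middle slot, so that the keeper bar slides back. Leaving the lever there, stand every full cell upright in the wooden tray and drop every flat cell from the desk into a charger pocket of its own, fully down. When all that is done, guide the lever on to the near end of the right-hand slot, so that the bar locks over the cells; leave the mug, microphone, tape and adapter where they are.

Things in the scene. Friction and masses are not known exactly. Their poses are not given: they have to be found in the camera images.
- charger: battery charger, fixed. Origin: on the desk under the middle pocket; x away from the robot, y along the row of pockets to the lever housing. Grey dock 35 mm high, x -45 to 100, y -105 to 105 mm; three round pockets at x 0, y 64, 0, -64 mm, 43 mm wide, 20 mm deep: a seated cell stands 25 mm proud. Lever housing: x -44 to 44, y 121 to 229 mm, its top (the gate plate) 100 mm above the desk.
- pocket_1 (a point): centre of the floor of a charger pocket (next to the lever housing), 15 mm above the desk, 20 mm below the top of the dock
- pocket_2 (a point): centre of the floor of a charger pocket (middle), 15 mm above the desk, 20 mm below the top of the dock
- pocket_3 (a point): centre of the floor of a charger pocket (farthest from the lever housing), 15 mm above the desk, 20 mm below the top of the dock
- knob (a point): centre of the black ball knob (30 mm across) on the selector lever, about 142 to 148 mm above the desk, on an 8 mm steel stick. The lever swings about a shaft along the charger's y, 132 mm below the knob centre, and the shaft slides along that y. Pinch the knob from above and lead it. Friction keeps it where it is left (about 1 N to swing, 1.5 N to slide).
- lever (a joint): swing of the selector lever, rad: 0 leaning 0.31 rad towards the robot, 0.31 upright, 0.62 leaning 0.31 rad along the charger's +x (away from the robot). The knob centre is 132 mm x sin(value - 0.31) along the charger's x from the gate centre.
- shift (a joint): sideways slide of the lever, m, growing along the charger's -y: 0 in the left column of the gate (charger y = 205 mm), 0.030 in the middle column (y = 175 mm), 0.060 in the right column (y = 145 mm)
- gate_top (a point): centre of the aluminium gate plate's top, at charger x 0, y 175 mm, z 100 mm. One zigzag cut, 15 mm wide (3.5 mm play each side of the stick). Left column: lever 0 to 0.434. Cross lane left-middle at lever 0.434 (+-0.03). Middle column: lever 0.186 to 0.62. Cross lane middle-right at lever 0.186 (+-0.03). Right column: lever 0 to 0.186. No other way.
- slot_left (a point): where the knob centre is with the lever at the closed end of the left column (lever 0, towards the robot); it starts near there
- slot_middle (a point): where the knob centre is with the lever at the closed end of the middle column (lever 0.62, away from the robot): the open setting
- slot_right (a point): where the knob centre is with the lever at the closed end of the right column (lever 0, towards the robot): the charge setting
- keeper (a joint): position, m, of the steel keeper bar (22 mm wide, along the charger's y, 65 to 70 mm above the desk, a leg at each end). 0: over the middle of the pockets, locking cells in; 0.078: slid back along the charger's +x, pockets free. A link drives it from the lever's swing: keeper = 0.126 x lever, whatever the column. A cell not fully down blocks it.
- tray: low wooden carrying tray fixed on the desk, 200 mm along its x, 130 mm along its y, rim 18 mm high, walls and floor 4 mm. Origin: centre of its underside.
- flat_1: flat cell at first standing on the desk, to be charged (None if absent); same make of cell as the others: an upright white cylinder 38 mm in diameter and 45 mm tall with a grey band near the foot and a steel disc flush in its top, 90 g. Origin: centre of its underside, z up along the cylinder.
- flat_2: flat cell at first standing on the desk, to be charged (None if absent); same make of cell as the others: an upright white cylinder 38 mm in diameter and 45 mm tall with a grey band near the foot and a steel disc flush in its top, 90 g. Origin: centre of its underside, z up along the cylinder.
- flat_3: flat cell at first standing on the desk, to be charged (None if absent); same make of cell as the others: an upright white cylinder 38 mm in diameter and 45 mm tall with a grey band near the foot and a steel disc flush in its top, 90 g. Origin: centre of its underside, z up along the cylinder.
- full_1: fully charged cell at first seated in a charger pocket (None if absent); same make of cell as the others: an upright white cylinder 38 mm in diameter and 45 mm tall with a grey band near the foot and a steel disc flush in its top, 90 g. Origin: centre of its underside, z up along the cylinder.
- full_2: fully charged cell at first seated in a charger pocket (None if absent); same make of cell as the others: an upright white cylinder 38 mm in diameter and 45 mm tall with a grey band near the foot and a steel disc flush in its top, 90 g. Origin: centre of its underside, z up along the cylinder.
- full_3: fully charged cell at first seated in a charger pocket (None if absent); same make of cell as the others: an upright white cylinder 38 mm in diameter and 45 mm tall with a grey band near the foot and a steel disc flush in its top, 90 g. Origin: centre of its underside, z up along the cylinder.
- mug: blue mug, bystander, 76 mm across, 85 mm tall, handle to its +y; origin under its centre
- microphone: black hand microphone lying on the desk, bystander, 75 x 55 x 28 mm (x, y, z) with a cord stub at -x; origin under its centre
- tape: roll of black tape lying flat, bystander, 52 mm across, 18 mm high; origin under its centre
- adapter: black mains adapter, bystander, 100 x 55 x 34 mm (x, y, z); origin under its centre
Mind the look-alikes: they are no part of the job. Leave any yellow look-alike of the full_3 alone.

How it is judged (in metres and radians):
On the way, in this order (a step that is already met when the one before it is completed fails the run):
1. the lever is at the end of the middle slot and the keeper bar is back (value of joint shift between 0.025 and 0.035 m and value of joint lever above 0.51 rad and value of joint keeper above 0.065 m), for 0.2 s.
2. every charged cell stands in the tray and every flat cell is down in a pocket, the lever still in the middle column ((horizontal distance between flat_1 and pocket_1 below 0.006 m or horizontal distance between flat_1 and pocket_2 below 0.006 m or horizontal distance between flat_1 and pocket_3 below 0.006 m) and z of flat_1 in the frame of pocket_1 between -0.004 and 0.004 m and angle between each of flat_1, flat_2, flat_3's own z axis and vertical below 0.12 rad and (horizontal distance between flat_2 and pocket_1 below 0.006 m or horizontal distance between flat_2 and pocket_2 below 0.006 m or horizontal distance between flat_2 and pocket_3 below 0.006 m) and z of flat_2 in the frame of pocket_1 between -0.004 and 0.004 m and (horizontal distance between flat_3 and pocket_1 below 0.006 m or horizontal distance between flat_3 and pocket_2 below 0.006 m or horizontal distance between flat_3 and pocket_3 below 0.006 m) and z of flat_3 in the frame of pocket_1 between -0.004 and 0.004 m and x of full_1 in the frame of tray between -0.084 and 0.084 m and y of full_1 in the frame of tray between -0.049 and 0.049 m and z of each of full_1, full_2, full_3 in the frame of tray below 0.01 m and angle between each of full_1, full_2, full_3's own z axis and vertical below 0.15 rad and x of full_2 in the frame of tray between -0.084 and 0.084 m and y of full_2 in the frame of tray between -0.049 and 0.049 m and x of full_3 in the frame of tray between -0.084 and 0.084 m and y of full_3 in the frame of tray between -0.049 and 0.049 m and value of joint shift between 0.024 and 0.036 m), for 0.2 s.
3. the lever is at the end of the right-hand slot, the bar over the cells (value of joint shift above 0.055 m and value of joint lever below 0.11 rad and value of joint keeper below 0.014 m), for 0.2 s.
At the end, for the whole second after the job is handed in: Lever in the right column (shift above 0.055, lever below 0.11), keeper bar within 14 mm of its place over the cells; each flat cell in a pocket (6 mm of its centre, 4 mm of its floor, upright within 0.12 rad), each charged cell upright in the tray (0.15 rad), at rest (all of step 3 and (horizontal distance between flat_1 and pocket_1 below 0.006 m or horizontal distance between flat_1 and pocket_2 below 0.006 m or horizontal distance between flat_1 and pocket_3 below 0.006 m) and z of flat_1 in the frame of pocket_1 between -0.004 and 0.004 m and angle between each of flat_1, flat_2, flat_3's own z axis and vertical below 0.12 rad and (horizontal distance between flat_2 and pocket_1 below 0.006 m or horizontal distance between flat_2 and pocket_2 below 0.006 m or horizontal distance between flat_2 and pocket_3 below 0.006 m) and z of flat_2 in the frame of pocket_1 between -0.004 and 0.004 m and (horizontal distance between flat_3 and pocket_1 below 0.006 m or horizontal distance between flat_3 and pocket_2 below 0.006 m or horizontal distance between flat_3 and pocket_3 below 0.006 m) and z of flat_3 in the frame of pocket_1 between -0.004 and 0.004 m and x of full_1 in the frame of tray between -0.084 and 0.084 m and y of full_1 in the frame of tray between -0.049 and 0.049 m and z of each of full_1, full_2, full_3 in the frame of tray below 0.01 m and angle between each of full_1, full_2, full_3's own z axis and vertical below 0.15 rad and x of full_2 in the frame of tray between -0.084 and 0.084 m and y of full_2 in the frame of tray between -0.049 and 0.049 m and x of full_3 in the frame of tray between -0.084 and 0.084 m and y of full_3 in the frame of tray between -0.049 and 0.049 m and linear speed of each of flat_1, flat_2, flat_3, full_1, full_2, full_3 below 0.02 m/s); the robot touches nothing.
It fails at once if the mug is moved more than 40 mm or tipped (distance of mug from where it was at the start of the episode above 0.04 m or angle between mug's own z axis and vertical above 0.5 rad).
It fails at once if the microphone is moved more than 40 mm or tipped (distance of microphone from where it was at the start of the episode above 0.04 m or angle between microphone's own z axis and vertical above 0.5 rad).
It fails at once if the tape is moved more than 40 mm or tipped (distance of tape from where it was at the start of the episode above 0.04 m or angle between tape's own z axis and vertical above 0.5 rad).
It fails at once if the adapter is moved more than 40 mm or tipped (distance of adapter from where it was at the start of the episode above 0.04 m or angle between adapter's own z axis and vertical above 0.5 rad).
Of flat_1, flat_2, flat_3 only 2 to 3 are there at a start; the rules pass over those that are not, and their reading is None.
Of full_1, full_2, full_3 only 2 to 3 are there at a start; the rules pass over those that are not, and their reading is None.
At some moment in a run one of flat_1, flat_2, flat_3 may be knocked a few centimetres aside while the robot is not near it.
It also fails if it takes over 210 s, if anything falls off the work surface, if the arm or the gripper's body presses on something with over 40 N, if the wrist force passes 120 N, or if a joint passes its speed limit or range.

### The arm

A 6-joint arm with a two-finger parallel gripper is mounted at the origin on the work surface. World frame = base frame: x ahead of the robot, y to its left, z up, the work surface at z = 0. Lengths are in mm, angles in degrees, forces in N, time in s.
With the tool pointing down it reaches from about 300 to 850 mm from the base axis. Payload 4.2 kg.
Tool frame: the origin (TCP) lies between the finger pads; the fingertips stand 22 mm ahead of it and the grasp point (between the pads) lies 3 mm ahead of it; z points along the fingers, y is the direction in which the jaws open and shut (so a half turn about z gives the same grasp; the last joint's range is limited). The gripper opens to 91 mm and grips with 3 to 60 N. Pads are 32 mm wide; open, the fingers measure 118 mm over their backs; the gripper's body (76 mm by 178 mm) begins 60 mm behind the grasp point.
Start: joints at [70.13, 18.312, 89.639, -0, 72.044, -1.146], TCP at [184.585, 544.582, 235.976] pointing down, gripper open.
Joint ranges: [-177.97, 177.97], [-48.28, 115.42], [12.27, 149.76], [-77.06, 257.06], [2.81, 150.46], [-146.56, 146.56]. Speed limits (degrees/s): [147.25, 147.25, 180, 180, 180, 180].

### API

Orientations are given as [roll, pitch, yaw] about the fixed x, y, z axes, in that order (R = Rz(yaw) Ry(pitch) Rx(roll)).
In Python, from workcell import * gives the robot as it stands.
- The arm moves only by the shell command python3 -m jog 'ROWS' [OPENING] [FORCE]. ROWS is text: rows parted by semicolons, each of 6 numbers parted by spaces: the shift along the tool's x, y, z in units of 0.5 m (1.0 is 0.5 m), then the turn, a rotation vector about the tool's x, y, z in units of pi/2 rad (1.0 is pi/2 rad). A call has 1 to 20 rows; each row is the pose to reach, as a shift and turn from the pose measured when the call began, along the tool's axes at that moment; what a row does not reach only later rows make up. A row lasts 1/12 s, in which the tool goes at most 41.7 mm and 7.16 degrees, less where a joint would pass 70% of its speed; a pose out of reach is approached as far as the arm can. A call with a number of a shift or a turn outside -1 to 1 is refused whole. A call with a gripper value outside its range is refused whole. OPENING is the opening, from -1 (shut) to 1 (fully open), set as the call begins (- or left out, the last holds). The fingers move at their own pace and stop on an object; FORCE is the grip in N (left out, the last holds). Time passes only in rows, so rows that repeat a pose let the fingers close. It gives the time, the measured TCP pose, the force and the opening at its end, in the units of the state.
- state(): the state, without advancing time (a new reading comes with each control period).
- grab_frame(name): name is "side" or "top"; returns the picture (400x640x3 uint8, red, green, blue); there is no depth.
- calibration(name): a dict with "mtx" (3x3 intrinsics, pixels), "rvec" (rotation vector, rad) and "tvec" (3), from world to camera coordinates, as OpenCV has them. Camera axes: x right, y down, z forward; pixel columns grow to the right and rows downward; lengths in mm; the calibration is good to about 2 mm. A picture is of the moment at which its call begins. calibration takes no time and is no camera call.
- job_done(): hands the job in, once; it reports no verdict.
Trained networks look in the newest picture that a camera, given by its name, has taken for a name from the list of things; names that differ only in an ending like _2 or _b are one class to them, and where a whole thing is asked for, a point or a joint stands for the part that bears it (a point fixed in the world has none). Each returns a list of dicts, best first, with "confidence" (0 to 1); they miss things now and then, are a little off and sometimes report something else, mostly with a low value. They report only what shows in the picture. A call takes as long as a camera call. They do not tell look-alikes from the thing itself.
- spot_in(query, camera): "rect" ([left, top, right, bottom] in pixels, round what is visible of it).
- tip_of(query, camera): "location" ([column, row] in pixels: a listed point, or the origin of a listed thing).
The state is a dict: "time_s": time; "qpos": joint angles; "qvel": joint speeds; "effort": joint torques, N m; "ee_pos": TCP position; "ee_rot": TCP orientation; "force": force on the tool from outside, world axes, zero at the start; "torque": the same for the moment, N m; "gripper_width": finger opening in mm.
Only numpy, scipy, OpenCV 4.12 (cv2) and the standard library are available. Lean on these libraries where they do the work, as an engineer would, in place of code of your own. Each camera call takes 0.05 s, during which the arm holds its last target. There are 200 camera calls.

## Working session

There is one attempt and no reset: what is moved stays moved. The work goes in short steps, Python scripts to look and compute and a shell command to move; the robot and the scene stay as the last step left them, time stands still between calls to the robot, and variables do not carry over. Pictures are saved under pics/ and viewed, about 12 in all and at most 16, crops included, and the job is handed in when it is done.

```bash
ls; mkdir -p pics; cat > h.py <<'E'
import numpy as np, cv2
from workcell import *
from scipy.spatial.transform import Rotation as R
def save(cam,fn,crop=None,s=1):
    im=grab_frame(cam)[:,:,::-1].copy()
    if crop: im=im[crop[1]:crop[3],crop[0]:crop[2]]
    if s!=1: im=cv2.resize(im,None,fx=s,fy=s,interpolation=cv2.INTER_CUBIC)
    cv2.imwrite('pics/'+fn,im)
def ray(cam,px):
    c=calibration(cam);K=np.array(c['mtx'],float);r=cv2.Rodrigues(np.array(c['rvec'],float))[0];t=np.array(c['tvec'],float).ravel()
    d=r.T@np.linalg.solve(K,[px[0],px[1],1.]);return -r.T@t,d
def at(cam,px,z):
    o,d=ray(cam,px);return o+d*(z-o[2])/d[2]
def proj(cam,p):
    c=calibration(cam);return cv2.projectPoints(np.array(p,float).reshape(-1,1,3),np.array(c['rvec'],float),np.array(c['tvec'],float),np.array(c['mtx'],float),None)[0].reshape(-1,2)
def tri(a,b):
    (o1,d1),(o2,d2)=ray('top',a),ray('side',b)
    d1/=np.linalg.norm(d1);d2/=np.linalg.norm(d2)
    s=np.linalg.lstsq(np.c_[d1,-d2],o2-o1,rcond=None)[0]
    p,q=o1+s[0]*d1,o2+s[1]*d2;return (p+q)/2,np.linalg.norm(p-q)
def tool(goal,yaw=None):
    """row units to reach world TCP goal (and jaw yaw: world direction of tool y, deg)"""
    s=state();r=R.from_euler('xyz',s['ee_rot'],degrees=True)
    print('t',s['time_s'],'pos',np.round(s['ee_pos'],1),'rot',np.round(s['ee_rot'],1))
    print('shift',np.round(r.inv().apply(np.array(goal)-s['ee_pos'])/500,4))
E
python3 - <<'E'
from h import *
print(state())
for c in('top','side'):
    save(c,c+'1.png')
    for q in('flat_1','charger','tray','mug','microphone','tape','adapter'):
        print(c,q,[(np.round(d['rect']).astype(int).tolist(),round(d['confidence'],2)) for d in spot_in(q,c)][:8])
    for q in('flat_1','full_1','knob','gate_top','pocket_1','pocket_2','pocket_3','tray','charger','slot_left','slot_middle','slot_right'):
        print(c,q,[(np.round(d['location'],1).tolist(),round(d['confidence'],2)) for d in tip_of(q,c)][:8])
E
```

```text
pics
{'time_s': 0.0, 'qpos': array([ 7.01300509e+01,  1.83522627e+01,  8.97086792e+01, -5.63917081e-04,
        7.20437873e+01, -1.14630090e+00]), 'qvel': array([-0.01015237,  0.02958705, -0.03504812, -0.01065199, -0.10050482,
       -0.06002354]), 'effort': array([-4.06709423e-04, -4.12451828e+01, -2.31971276e+01,  7.24875228e-02,
        4.57013806e-02, -1.42106096e-04]), 'ee_pos': array([184.41824553, 544.11204599, 235.09862003]), 'ee_rot': array([-1.79895281e+02, -1.55912514e-03,  1.61276525e+02]), 'force': array([ 0.36751297, -0.12417497, -0.69303103]), 'torque': array([-0.00884083,  0.05216974,  0.06771274]), 'gripper_width': 91.57302248027165}
top flat_1 [([284, 240, 298, 251], 0.53), ([293, 151, 405, 206], 0.5)]
top charger [([298, 150, 405, 209], 0.76), ([440, 145, 459, 175], 0.65)]
top tray [([432, 190, 479, 255], 0.85)]
top mug [([438, 146, 460, 178], 0.63)]
top microphone [([442, 149, 461, 177], 0.68)]
top tape []
top adapter [([182, 189, 219, 214], 0.77)]
top flat_1 [([232.6, 169.2], 0.7), ([344.9, 242.5], 0.53), ([291.3, 248.9], 0.42)]
top full_1 [([381.6, 137.6], 0.66)
[... 1563 characters left out ...]
 0.56), ([364.5, 263.8], 0.52), ([348.6, 243.3], 0.5), ([367.4, 262.9], 0.25)]
side knob [([303.6, 186.2], 0.57)]
side gate_top [([324.8, 200.5], 0.86), ([256.4, 157.0], 0.53)]
side pocket_1 [([386.1, 275.8], 0.96), ([369.3, 262.9], 0.91), ([349.9, 245.1], 0.8)]
side pocket_2 [([386.1, 275.8], 0.96), ([369.3, 262.9], 0.91), ([349.9, 245.1], 0.8)]
side pocket_3 [([386.1, 275.8], 0.96), ([369.3, 262.9], 0.91), ([349.9, 245.1], 0.8)]
side tray [([397.0, 385.3], 0.9), ([301.9, 160.2], 0.49)]
side charger [([367.8, 265.4], 0.69), ([387.0, 279.9], 0.57)]
side slot_left [([300.9, 187.3], 0.8)]
side slot_middle [([313.2, 200.8], 0.61), ([338.1, 181.8], 0.56)]
side slot_right [([317.0, 201.0], 0.75)]
```

```bash
python3 - <<'E'
from h import *
a=cv2.imread('pics/top1.png')[90:270,170:490];cv2.imwrite('pics/t1c.png',cv2.resize(a,None,fx=2.5,fy=2.5,interpolation=cv2.INTER_CUBIC))
a=cv2.imread('pics/side1.png')[110:400,230:510];cv2.imwrite('pics/s1c.png',cv2.resize(a,None,fx=2,fy=2,interpolation=cv2.INTER_CUBIC))
E
```

```text
(no output)
```

View pics/t1c.png

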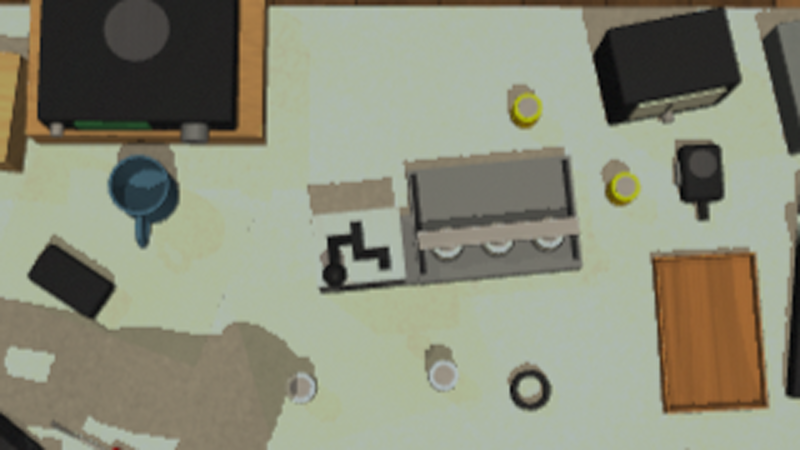

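View pics/s1c.png

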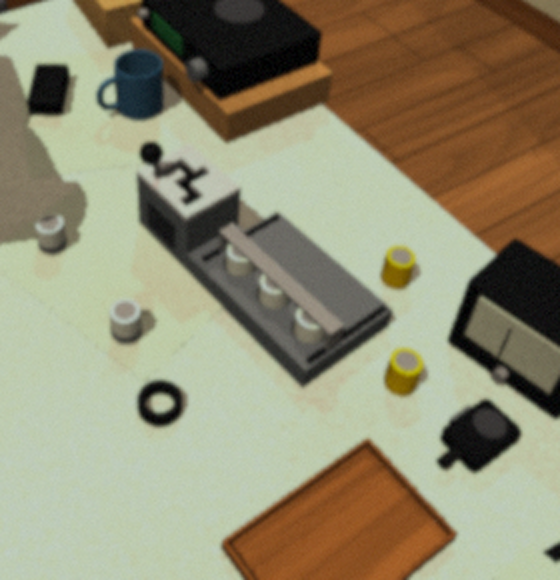

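Three full cells sit in the pockets. There are two white flat cells on the desk, at about top (290,245) and (347,240). The yellow ones at top (380,133) and (419,165) are look-alikes and stay put. Next I fit the charger pose.

```bash
python3 - <<'E'
from h import *
from scipy.optimize import least_squares
o=132*np.sin(.31);zz=14+132*np.cos(.31)
L={'p1':(0,64,15),'p2':(0,0,15),'p3':(0,-64,15),'g':(0,175,100),'sl':(-o,205,142),'sm':(o,175,142),'sr':(-o,145,142)}
obs=[('top','p1',348.6,188.8),('top','p2',371.5,185.3),('top','p3',387.7,185.4),('top','g',312,187.2),('top','sl',303.6,201),('top','sm',310.6,172.6),('top','sr',318.8,195.9),
('side','p3',386.1,275.8),('side','p2',369.3,262.9),('side','p1',349.9,245.1),('side','g',324.8,200.5),('side','sl',302,187),]
# dock corners from picture z=35
L.update(c1=(100,105,35),c2=(100,-105,35),c3=(-45,-105,35)) 
obs+=[('top','c1',170+408/2.5,90+161/2.5),('top','c2',170+570/2.5,90+150/2.5),('top','c3',170+581/2.5,90+268/2.5),
('side','c2',230+391/2,110+315/2),('side','c1',230+277/2,110+214/2),('side','c3',230+303/2,110+378/2)]
def W(v,p):
    c,s=np.cos(v[2]),np.sin(v[2]);return [v[0]+c*p[0]-s*p[1],v[1]+s*p[0]+c*p[1],p[2]]
def f(v): return np.concatenate([proj(c,W(v,L[k]))[0]-[a,b] for c,k,a,b in obs])
p0=at('top',(371,185),15);print(p0)
r=least_squares(f,[p0[0],p0[1],0],loss='soft_l1')
print(r.x,np.degrees(r.x[2]));print([(o[0],o[1],np.round(e,1).tolist()) for o,e in zip(obs,r.fun.reshape(-1,2))])
np.save('ch.npy',r.x)
for k in L: print(k,np.round(W(r.x,L[k]),1))
for n,a,b in(('f1',(290.4,244.8),(256,226)),('f2',(347.2,240),(292.5,269))):
    print(n,at('top',a,45),at('side',b,22),tri(a,b))
print(tri((303.4,199.5),(303,186)))
# tray corners top view
for p in((653,254),(754,252),(768,406),(664,411)): print('tray',at('top',(170+p[0]/2.5,90+p[1]/2.5),18))
print('tape',at('top',(170+530/2.5,90+389/2.5),9),'mic',at('top',(450,160),15))
print([calibration(c)['mtx'] for c in('top','side')],ray('top',(320,200)),ray('side',(320,200)))
E
```

```text
[636.64696633 -79.9686096   15.        ]
[ 6.31661991e+02 -6.97222720e+01  8.75604500e-02] 5.016844234734868
[('top', 'p1', [-0.6, -0.6]), ('top', 'p2', [-3.7, 1.2]), ('top', 'p3', [-0.0, -0.5]), ('top', 'g', [0.9, 0.4]), ('top', 'sl', [-0.1, -0.9]), ('top', 'sm', [0.8, -0.2]), ('top', 'sr', [4.9, 2.5]), ('side', 'p3', [-2.4, 3.9]), ('side', 'p2', [-3.0, -0.3]), ('side', 'p1', [0.2, 1.7]), ('side', 'g', [-0.2, -1.3]), ('side', 'sl', [2.9, 0.1]), ('top', 'c1', [-0.5, 3.1]), ('top', 'c2', [0.1, 2.1]), ('top', 'c3', [0.3, -0.2]), ('side', 'c2', [1.0, -1.8]), ('side', 'c1', [0.9, -1.3]), ('side', 'c3', [0.7, -2.9])]
p1 [626.1  -6.   15. ]
p2 [631.7 -69.7  15. ]
p3 [ 637.3 -133.5   15. ]
g [616.4 104.6 100. ]
sl [573.6 131.  142. ]
sm [656.5 108.1 142. ]
sr [578.9  71.2 142. ]
c1 [722.1  43.6  35. ]
c2 [ 740.5 -165.6   35. ]
c3 [ 596.  -178.3   35. ]
f1 [443.53552275 174.66469604  45.        ] [447.62560406 180.94066568  22.        ] (array([444.74703657, 175.47476188,  28.46187255]), np.float64(1.9310317835391404))
f2 [459.31148537  -2.2227423   45.        ] [462.64948051   4.50676007  2
[... 288 characters left out ...]
1084044  -413.72190314   18.        ]
tray [ 416.17147352 -282.33119434   18.        ]
tape [ 443.11759443 -114.37916586    9.        ] mic [ 719.34691246 -335.65573374   15.        ]
[array([[519.44317729,   0.        , 324.30374721],
       [  0.        , 519.44317729, 192.1527986 ],
       [  0.        ,   0.        ,   1.        ]]), array([[423.90108826,   0.        , 324.44832697],
       [  0.        , 423.90108826, 201.25504611],
       [  0.        ,   0.        ,   1.        ]])] (array([ 414.12416477,   63.96340143, 1670.54605859]), array([ 0.10409917,  0.01184464, -0.99464563])) (array([ 192.23716292, -570.0518033 ,  860.68247918]), array([ 0.37499777,  0.616962  , -0.69199238]))
```

```bash
cat >> h.py <<'E'
ch=np.load('ch.npy')
def cw(p):
    c,s=np.cos(ch[2]),np.sin(ch[2]);return np.array([ch[0]+c*p[0]-s*p[1],ch[1]+s*p[0]+c*p[1],p[2]])
def go(p,phi=None):
    """print row: TCP to world p, jaw (tool y) along world angle phi deg"""
    s=state();r=R.from_euler('xyz',s['ee_rot'],degrees=True)
    y=r.apply([0,1,0]);cur=np.degrees(np.arctan2(y[1],y[0]))
    if phi is None: phi=cur
    phi=cur+(phi-cur+90)%180-90
    g=R.from_euler('xyz',[180,0,phi+90],degrees=True)
    u=np.r_[r.inv().apply(np.array(p)-s['ee_pos'])/500,(r.inv()*g).as_rotvec()/(np.pi/2)]
    print('t %.2f'%s['time_s'],'pos',np.round(s['ee_pos'],1),'rot',np.round(s['ee_rot'],1),'F',np.round(s['force'],1),'w %.1f'%s['gripper_width'],'q',np.round(s['qpos']))
    print('dist %.1f'%np.linalg.norm(np.array(p)-s['ee_pos']),'row:',*['%.4f'%v for v in u])
E
python3 - <<'E'
from h import *
go([573,131.5,200],95)
E
```

```text
t 2.00 pos [184.6 544.6 236. ] rot [180.    0.  161.3] F [0.8 0.7 1. ] w 91.2 q [70. 18. 90. -0. 72. -1.]
dist 568.1 row: -1.0009 -0.5331 0.0720 0.0001 0.0000 -0.2636
```

```bash
A="-1 -0.533 0.072 0 0 -0.2636"; python3 -m jog '-1 -0.533 0.072 0 0 -0.2636; -1 -0.533 0.072 0 0 -0.2636; -1 -0.533 0.072 0 0 -0.2636; -1 -0.533 0.072 0 0 -0.2636; -1 -0.533 0.072 0 0 -0.2636; -1 -0.533 0.072 0 0 -0.2636; -1 -0.533 0.072 0 0 -0.2636; -1 -0.533 0.072 0 0 -0.2636; -1 -0.533 0.072 0 0 -0.2636; -1 -0.533 0.072 0 0 -0.2636; -1 -0.533 0.072 0 0 -0.2636; -1 -0.533 0.072 0 0 -0.2636; -1 -0.533 0.072 0 0 -0.2636; -1 -0.533 0.072 0 0 -0.2636; -1 -0.533 0.072 0 0 -0.2636; -1 -0.533 0.072 0 0 -0.2636; -1 -0.533 0.072 0 0 -0.2636; -1 -0.533 0.072 0 0 -0.2636' 0.3 20
python3 - <<'E'
from h import *
save('top','t2.png',(260,130,420,230),5)
save('side','s2.png',(270,150,430,310),4)
go([573,131.5,145],95)
E
```

```text
time_s: 3.5
ee_pos: [571.7, 132.7, 200.1]
ee_rot: [180.0, -0.0, -174.9]
force: [0.1, -0.5, -0.3]
gripper_width: 59.1
t 3.60 pos [571.8 132.9 200.3] rot [ 180.     0.  -174.9] F [-0.3  0.1 -0.3] w 59.2 q [ 12.  21.  91.   0.  68. -83.]
dist 55.3 row: -0.0022 -0.0030 0.1106 0.0002 0.0001 0.0012
```

View pics/s2.png

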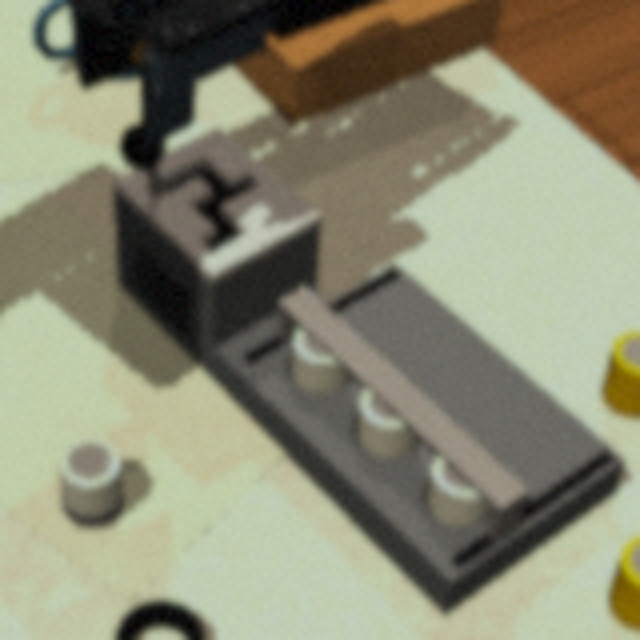

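Knob (side ≈ (305,186)) is under the fingers. Descend and pinch.

```bash
python3 -m jog '0 -0.003 0.055 0 0 0.001;0 -0.003 0.11 0 0 0.001;0 -0.003 0.11 0 0 0.001;0 -0.003 0.11 0 0 0.001;0 -0.003 0.11 0 0 0.001'
python3 -m jog '0 0 0 0 0 0;0 0 0 0 0 0;0 0 0 0 0 0;0 0 0 0 0 0;0 0 0 0 0 0;0 0 0 0 0 0;0 0 0 0 0 0;0 0 0 0 0 0' -1 20
python3 - <<'E'
from h import *
go(cw([132*np.sin(.434-.31),205,147]),95)
for l,y in((.434,205),(.434,175),(.62,175)): print(np.round(cw([132*np.sin(l-.31),y,19.3+132*np.cos(l-.31)]),1))
E
```

```text
time_s: 4.02
ee_pos: [572.5, 132.1, 146.7]
ee_rot: [180.0, 0.1, -174.9]
force: [0.2, 0.0, 0.3]
gripper_width: 59.2
time_s: 4.68
ee_pos: [572.7, 132.2, 147.2]
ee_rot: [180.0, 0.2, -174.9]
force: [-1.2, -0.1, 3.9]
gripper_width: 28.6
t 4.68 pos [572.7 132.2 147.2] rot [ 180.     0.2 -174.9] F [-1.2 -0.1  3.9] w 28.6 q [ 12.  23.  96.   0.  61. -83.]
dist 57.5 row: -0.1149 -0.0027 0.0006 0.0005 0.0018 0.0007
[630.  135.9 150.3]
[632.6 106.  150.3]
[656.5 108.1 145. ]
```

```bash
python3 -m jog '-0.014 0 -0.003 0 0 0;-0.028 0 -0.007 0 0 0;-0.042 0 -0.009 0 0 0;-0.056 -0.001 -0.011 0 0 0;-0.07 -0.001 -0.0125 0 0 0;-0.084 -0.002 -0.0125 0 0 0;-0.098 -0.002 -0.012 0 0 0;-0.112 -0.002 -0.011 0 0 0;-0.115 -0.0027 -0.0105 0 0 0;-0.115 -0.0027 -0.0105 0 0 0;-0.115 -0.0027 -0.0105 0 0 0'
python3 - <<'E'
from h import *
go([632.6,106,152],95)
E
```

```text
time_s: 5.6
ee_pos: [629.8, 135.8, 151.5]
ee_rot: [180.0, 0.1, -174.9]
force: [-0.0, 1.8, -10.0]
gripper_width: 28.8
t 5.60 pos [629.8 135.8 151.5] rot [ 1.800e+02  1.000e-01 -1.749e+02] F [ -0.    1.8 -10. ] w 28.8 q [ 11.  28.  87.   0.  65. -84.]
dist 29.9 row: -0.0004 -0.0598 -0.0010 0.0004 0.0009 0.0006
```

```bash
python3 -m jog '0 -0.012 0.002 0 0 0;0 -0.024 0.002 0 0 0;0 -0.036 0.002 0 0 0;0 -0.048 0.002 0 0 0;0 -0.06 0.002 0 0 0;0 -0.06 0.002 0 0 0;0 -0.06 0.002 0 0 0'
python3 - <<'E'
from h import *
go([656.5,108.1,146],95)
E
```

```text
time_s: 6.18
ee_pos: [633.1, 104.7, 151.4]
ee_rot: [-180.0, 0.2, -175.0]
force: [1.0, -1.7, 1.0]
gripper_width: 28.7
t 6.18 pos [633.1 104.7 151.4] rot [-180.     0.2 -175. ] F [ 1.  -1.7  1. ] w 28.7 q [  8.  28.  88.  -0.  65. -87.]
dist 24.3 row: -0.0472 0.0026 0.0109 -0.0005 0.0021 0.0003
```

```bash
python3 -m jog '-0.012 0.001 0.0015 0 0 0;-0.024 0.001 0.004 0 0 0;-0.036 0.002 0.007 0 0 0;-0.047 0.002 0.0105 0 0 0;-0.048 0.002 0.0105 0 0 0;-0.048 0.002 0.0105 0 0 0;-0.048 0.002 0.0105 0 0 0'
python3 - <<'E'
from h import *
go([656.5,108.1,250],95)
E
```

```text
time_s: 6.77
ee_pos: [655.1, 107.3, 146.2]
ee_rot: [-179.9, -0.1, -175.0]
force: [-7.2, -2.5, 3.7]
gripper_width: 28.8
t 6.77 pos [655.1 107.3 146.2] rot [-1.799e+02 -1.000e-01 -1.750e+02] F [-7.2 -2.5  3.7] w 28.8 q [  8.  30.  84.  -0.  66. -87.]
dist 103.8 row: -0.0024 0.0009 -0.2076 -0.0011 -0.0016 0.0003
```

```bash
python3 -m jog '0 0 0 0 0 0;0 0 0 0 0 0;0 0 0 0 0 0;0 0 0 0 0 0;0 0 -0.08 0 0 0;0 0 -0.16 0 0 0;0 0 -0.2 0 0 0;0.1 0.1 -0.2 0 0 0;0.2 0.2 -0.2 0 0 0;0.3 0.3 -0.2 0 0 0;0.4 0.4 -0.2 0 0 0;0.5 0.5 -0.2 0 0 0;0.5 0.5 -0.2 0 0 0;0.5 0.5 -0.2 0 0 0;0.5 0.5 -0.2 0 0 0;0.5 0.5 -0.2 0 0 0;0.5 0.5 -0.2 0 0 0' 0.3
python3 - <<'E'
from h import *
for c in('top','side'):
    save(c,c+'3.png')
a=cv2.imread('pics/top3.png')[140:260,270:430];cv2.imwrite('pics/t3c.png',cv2.resize(a,None,fx=5,fy=5,interpolation=cv2.INTER_CUBIC))
a=cv2.imread('pics/side3.png')[160:310,240:430];cv2.imwrite('pics/s3c.png',cv2.resize(a,None,fx=4,fy=4,interpolation=cv2.INTER_CUBIC))
for n in('p1','p2','p3'):
    pass
for y in(64,0,-64): print('top',np.round(proj('top',cw([0,y,60]))[0],1),'side',np.round(proj('side',cw([0,y,60]))[0],1))
print(state()['ee_pos'])
E
```

```text
time_s: 8.18
ee_pos: [381.6, 337.3, 246.9]
ee_rot: [180.0, -0.1, -174.7]
force: [-0.2, -0.2, 0.7]
gripper_width: 59.5
top [348.6 186.3] side [351.  235.2]
top [369.  184.7] side [367.7 251.2]
top [389.3 183. ] side [385.7 268.3]
[384.50660011 335.25938512 246.73125174]
```

View pics/t3c.png

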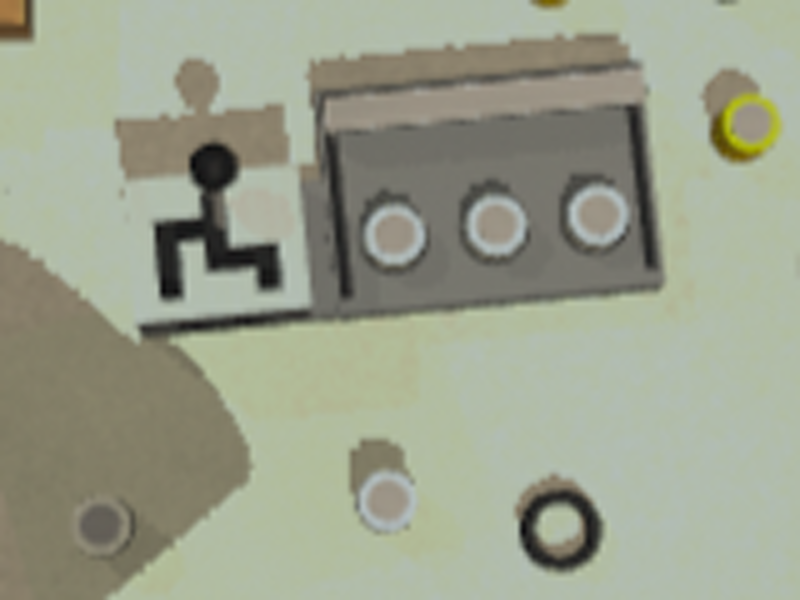

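View pics/s3c.png

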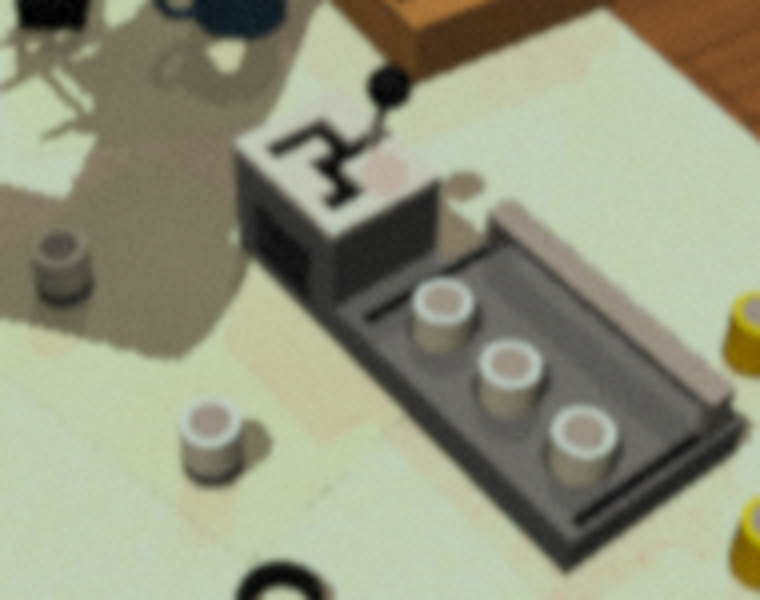

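The lever is at the far end of the middle slot and the bar is back. The cell discs sit at top (348.5,186), (368.7,184.5) and (389,182.5), within 0.5 px of the fitted pose. I'll start with pocket 3.

```bash
python3 - <<'E'
from h import *
for a,b in(((290.2,244.3),(240+63/4,160+243/4)),((346.8,239.6),(240+211/4,160+418/4))): print(at('top',a,45),at('side',b,45))
for y in(64,0,-64): print(cw([0,y,62]))
go(cw([0,-64,200]),5)
E
```

```text
[445.08212397 175.30773068  45.        ] [448.11116151 177.85297922  45.        ]
[460.54740851  -0.97622305  45.        ] [4.62151788e+02 1.61336437e-01 4.50000000e+01]
[626.0652799   -5.96745394  62.        ]
[631.66199079 -69.72227201  62.        ]
[ 637.25870168 -133.47709008   62.        ]
t 8.28 pos [384.5 335.3 246.7] rot [-179.9   -0.  -174.9] F [-0.4 -0.2 -0.2] w 59.3 q [ 40.  12.  97.  -0.  71. -55.]
dist 534.6 row: -0.4194 -0.9789 0.0946 -0.0003 -0.0012 -0.9984
```

```bash
python3 -m jog '-0.419 -0.979 0.094 0 0 1;-0.419 -0.979 0.094 0 0 1;-0.419 -0.979 0.094 0 0 1;-0.419 -0.979 0.094 0 0 1;-0.419 -0.979 0.094 0 0 1;-0.419 -0.979 0.094 0 0 1;-0.419 -0.979 0.094 0 0 1;-0.419 -0.979 0.094 0 0 1;-0.419 -0.979 0.094 0 0 1;-0.419 -0.979 0.094 0 0 1;-0.419 -0.979 0.094 0 0 1;-0.419 -0.979 0.094 0 0 1;-0.419 -0.979 0.094 0 0 1;-0.419 -0.979 0.094 0 0 1;-0.419 -0.979 0.094 0 0 1;-0.419 -0.979 0.094 0 0 1;-0.419 -0.979 0.094 0 0 1;-0.419 -0.979 0.094 0 0 1;-0.419 -0.979 0.094 0 0 1' 0.4
python3 - <<'E'
from h import *
go(cw([0,-64,62]),5)
E
```

```text
time_s: 9.87
ee_pos: [636.8, -132.7, 200.8]
ee_rot: [-180.0, 0.1, 95.2]
force: [-0.1, -0.0, 0.2]
gripper_width: 64.3
t 9.87 pos [ 636.8 -132.7  200.8] rot [-1.80e+02  1.00e-01  9.52e+01] F [-0.1 -0.   0.2] w 64.3 q [-13.  26.  82.  -0.  72. -18.]
dist 138.9 row: -0.0012 0.0008 0.2777 -0.0002 0.0011 0.0026
```

```bash
python3 -m jog '-0.001 0.001 0.08 0 0 0;-0.001 0.001 0.16 0 0 0;-0.001 0.001 0.23 0 0 0;-0.001 0.001 0.26 0 0 0;-0.001 0.001 0.277 0 0 0;-0.001 0.001 0.277 0 0 0;-0.001 0.001 0.277 0 0 0'
python3 -m jog '0 0 0 0 0 0;0 0 0 0 0 0;0 0 0 0 0 0;0 0 0 0 0 0;0 0 0 0 0 0;0 0 0 0 0 0' -1 20
python3 - <<'E'
from h import *
go(cw([0,-64,62]),5)
E
```

```text
time_s: 10.45
ee_pos: [638.1, -133.1, 63.4]
ee_rot: [179.9, 0.1, 95.3]
force: [0.6, 0.4, -0.0]
gripper_width: 63.9
time_s: 10.95
ee_pos: [638.6, -133.2, 64.3]
ee_rot: [179.8, 0.2, 95.3]
force: [0.2, 0.2, 4.1]
gripper_width: 37.2
t 10.95 pos [ 638.6 -133.2   64.3] rot [179.8   0.2  95.3] F [0.2 0.2 4.1] w 37.2 q [-13.  33.  92.  -0.  55. -18.]
dist 2.7 row: -0.0003 -0.0028 0.0046 0.0018 0.0017 0.0030
```

```bash
cat >> h.py <<'E'
def tr(x,y,z):
    c,s=np.cos(np.radians(2.5)),np.sin(np.radians(2.5));return np.array([518.5+c*x-s*y,-342.5+s*x+c*y,z])
E
python3 - <<'E'
from h import *
go(tr(60,-25,150),5)
E
```

```text
t 10.95 pos [ 638.6 -133.2   64.3] rot [179.8   0.2  95.3] F [0.2 0.2 4.1] w 37.2 q [-13.  33.  92.  -0.  55. -18.]
dist 254.0 row: -0.4510 -0.1597 -0.1707 0.0018 0.0017 0.0030
```

```bash
python3 -m jog '0 0 -0.05 0 0 0;0 0 -0.11 0 0 0;0 0 -0.17 0 0 0;-0.07 -0.025 -0.17 0 0 0;-0.14 -0.05 -0.17 0 0 0;-0.22 -0.08 -0.17 0 0 0;-0.29 -0.1 -0.17 0 0 0;-0.36 -0.13 -0.17 0 0 0;-0.42 -0.15 -0.17 0 0 0;-0.451 -0.16 -0.17 0 0 0;-0.451 -0.16 -0.17 0 0 0;-0.451 -0.16 -0.17 0 0 0;-0.451 -0.16 -0.17 0 0 0'
python3 - <<'E'
from h import *
go(tr(60,-25,54),5)
E
```

```text
time_s: 12.03
ee_pos: [579.7, -363.4, 149.3]
ee_rot: [179.9, 0.1, 95.3]
force: [0.4, -0.4, -1.1]
gripper_width: 37.1
t 12.03 pos [ 579.7 -363.4  149.3] rot [1.799e+02 1.000e-01 9.530e+01] F [ 0.4 -0.4 -1.1] w 37.1 q [-33.  31.  81.   0.  67. -38.]
dist 95.3 row: -0.0027 -0.0010 0.1907 0.0016 0.0007 0.0035
```

```bash
python3 -m jog '0 -0.001 0.06 0 0 0;0 -0.001 0.12 0 0 0;0 -0.001 0.16 0 0 0;0 -0.001 0.18 0 0 0;0 -0.001 0.191 0 0 0;0 -0.001 0.191 0 0 0;0 -0.001 0.191 0 0 0;0 -0.001 0.191 0 0 0'
python3 - <<'E'
from h import *
go(cw([0,0,150]),5)
E
```

```text
time_s: 12.7
ee_pos: [580.5, -363.4, 55.0]
ee_rot: [179.7, 0.2, 95.4]
force: [-0.6, 0.8, -0.9]
gripper_width: 37.4
t 12.70 pos [ 580.5 -363.4   55. ] rot [179.7   0.2  95.4] F [-0.6  0.8 -0.9] w 37.4 q [-33.  36.  87.   0.  56. -38.]
dist 312.9 row: 0.5747 0.1576 -0.1908 0.0028 0.0017 0.0040
```

```bash
python3 -m jog '0 0 0.002 0 0 0;0 0 0.002 0 0 0;0 0 0.002 0 0 0;0 0 0.002 0 0 0;0 0 -0.06 0 0 0;0 0 -0.12 0 0 0;0 0 -0.19 0 0 0;0.08 0.02 -0.19 0 0 0;0.16 0.04 -0.19 0 0 0;0.24 0.06 -0.19 0 0 0;0.32 0.08 -0.19 0 0 0;0.4 0.1 -0.19 0 0 0;0.48 0.13 -0.19 0 0 0;0.56 0.15 -0.19 0 0 0;0.575 0.1575 -0.19 0 0 0;0.575 0.1575 -0.19 0 0 0;0.575 0.1575 -0.19 0 0 0;0.575 0.1575 -0.19 0 0 0' 0.4
python3 - <<'E'
from h import *
go(cw([0,0,62]),5)
E
```

```text
time_s: 14.2
ee_pos: [631.4, -71.1, 149.6]
ee_rot: [179.8, 0.2, 95.3]
force: [-0.4, -0.5, 0.4]
gripper_width: 63.4
t 14.20 pos [631.4 -71.1 149.6] rot [179.8   0.2  95.3] F [-0.4 -0.5  0.4] w 63.4 q [ -7.  27.  89.  -0.  64. -13.]
dist 87.6 row: 0.0034 0.0002 0.1751 0.0026 0.0021 0.0032
```

```bash
python3 -m jog '0.003 0 0.06 0.002 0.002 0.003;0.003 0 0.12 0.002 0.002 0.003;0.003 0 0.15 0.002 0.002 0.003;0.003 0 0.175 0.002 0.002 0.003;0.003 0 0.175 0.002 0.002 0.003;0.003 0 0.175 0.002 0.002 0.003'
python3 -m jog '0 0 0 0 0 0;0 0 0 0 0 0;0 0 0 0 0 0;0 0 0 0 0 0;0 0 0 0 0 0;0 0 0 0 0 0' -1 20
python3 - <<'E'
from h import *
go(tr(0,25,150),5)
E
```

```text
time_s: 14.7
ee_pos: [631.1, -71.6, 61.7]
ee_rot: [-180.0, 0.0, 94.9]
force: [-0.4, 0.6, 0.7]
gripper_width: 64.0
time_s: 15.2
ee_pos: [631.7, -71.8, 62.5]
ee_rot: [179.9, 0.0, 94.9]
force: [-0.4, -1.6, 3.5]
gripper_width: 37.4
t 15.20 pos [631.7 -71.8  62.5] rot [179.9   0.   94.9] F [-0.4 -1.6  3.5] w 37.4 q [ -8.  32.  94.  -0.  54. -12.]
dist 284.8 row: -0.4703 -0.2695 -0.1749 0.0008 0.0005 -0.0011
```

```bash
python3 -m jog '0 0 -0.05 0 0 0;0 0 -0.11 0 0 0;0 0 -0.175 0 0 0;-0.07 -0.04 -0.175 0 0 0;-0.14 -0.08 -0.175 0 0 0;-0.21 -0.12 -0.175 0 0 0;-0.28 -0.16 -0.175 0 0 0;-0.35 -0.2 -0.175 0 0 0;-0.41 -0.235 -0.175 0 0 0;-0.47 -0.27 -0.175 0 0 0;-0.47 -0.27 -0.175 0 0 0;-0.47 -0.27 -0.175 0 0 0;-0.47 -0.27 -0.175 0 0 0'
python3 - <<'E'
from h import *
go(tr(0,25,52),5)
E
```

```text
time_s: 16.28
ee_pos: [517.0, -316.9, 149.8]
ee_rot: [179.9, -0.0, 94.9]
force: [-0.8, 0.4, -0.6]
gripper_width: 37.6
t 16.28 pos [ 517.  -316.9  149.8] rot [179.9  -0.   94.9] F [-0.8  0.4 -0.6] w 37.6 q [-33.  25.  93.   0.  63. -38.]
dist 97.8 row: -0.0013 0.0004 0.1956 0.0006 -0.0001 -0.0014
```

```bash
python3 -m jog '0 0 0.06 0 0 0;0 0 0.12 0 0 0;0 0 0.16 0 0 0;0 0 0.185 0 0 0;0 0 0.195 0 0 0;0 0 0.195 0 0 0;0 0 0.195 0 0 0;0 0 0.195 0 0 0'
python3 - <<'E'
from h import *
go(cw([0,64,150]),5)
E
```

```text
time_s: 16.95
ee_pos: [518.0, -316.1, 52.7]
ee_rot: [179.9, 0.0, 95.0]
force: [-0.1, 0.0, -0.8]
gripper_width: 37.6
t 16.95 pos [ 518.  -316.1   52.7] rot [179.9   0.   95. ] F [-0.1  0.  -0.8] w 37.6 q [-33.  30.  99.   0.  51. -38.]
dist 342.6 row: 0.5993 0.2693 -0.1943 0.0011 0.0001 -0.0004
```

```bash
python3 -m jog '0 0 0.002 0 0 0;0 0 0.002 0 0 0;0 0 0.002 0 0 0;0 0 0.002 0 0 0;0 0 -0.06 0 0 0;0 0 -0.12 0 0 0;0 0 -0.194 0 0 0;0.08 0.036 -0.194 0 0 0;0.15 0.067 -0.194 0 0 0;0.22 0.1 -0.194 0 0 0;0.29 0.13 -0.194 0 0 0;0.36 0.16 -0.194 0 0 0;0.43 0.19 -0.194 0 0 0;0.5 0.22 -0.194 0 0 0;0.57 0.25 -0.194 0 0 0;0.599 0.269 -0.194 0 0 0;0.599 0.269 -0.194 0 0 0;0.599 0.269 -0.194 0 0 0;0.599 0.269 -0.194 0 0 0' 0.4
python3 - <<'E'
from h import *
go(cw([0,64,62]),5)
E
```

```text
time_s: 18.53
ee_pos: [625.5, -6.9, 149.7]
ee_rot: [179.9, 0.0, 94.9]
force: [-0.7, -0.5, 0.5]
gripper_width: 63.6
t 18.53 pos [625.5  -6.9 149.7] rot [179.9   0.   94.9] F [-0.7 -0.5  0.5] w 63.6 q [-2. 26. 90. -0. 64. -7.]
dist 87.7 row: 0.0020 0.0012 0.1754 0.0007 0.0005 -0.0006
```

```bash
python3 -m jog '0.001 0.001 0.06 0 0 0;0.001 0.001 0.12 0 0 0;0.001 0.001 0.15 0 0 0;0.001 0.001 0.175 0 0 0;0.001 0.001 0.175 0 0 0;0.001 0.001 0.175 0 0 0'
python3 -m jog '0 0 0 0 0 0;0 0 0 0 0 0;0 0 0 0 0 0;0 0 0 0 0 0;0 0 0 0 0 0;0 0 0 0 0 0' -1 20
python3 - <<'E'
from h import *
go(tr(-60,-25,150),5)
E
```

```text
time_s: 19.03
ee_pos: [625.4, -7.9, 61.9]
ee_rot: [-180.0, 0.0, 94.8]
force: [0.2, 0.2, -0.3]
gripper_width: 63.7
time_s: 19.53
ee_pos: [625.8, -7.9, 62.7]
ee_rot: [179.9, 0.1, 94.8]
force: [-0.9, -0.1, 4.2]
gripper_width: 37.5
t 19.53 pos [625.8  -7.9  62.7] rot [1.799e+02 1.000e-01 9.480e+01] F [-0.9 -0.1  4.2] w 37.5 q [-2. 31. 96. -0. 53. -7.]
dist 407.9 row: -0.6939 -0.3922 -0.1740 0.0006 0.0008 -0.0017
```

```bash
python3 -m jog '0 0 -0.05 0 0 0;0 0 -0.11 0 0 0;0 0 -0.174 0 0 0;-0.07 -0.04 -0.174 0 0 0;-0.14 -0.08 -0.174 0 0 0;-0.21 -0.12 -0.174 0 0 0;-0.28 -0.16 -0.174 0 0 0;-0.35 -0.2 -0.174 0 0 0;-0.42 -0.237 -0.174 0 0 0;-0.49 -0.277 -0.174 0 0 0;-0.56 -0.316 -0.174 0 0 0;-0.63 -0.356 -0.174 0 0 0;-0.694 -0.392 -0.174 0 0 0;-0.694 -0.392 -0.174 0 0 0;-0.694 -0.392 -0.174 0 0 0;-0.694 -0.392 -0.174 0 0 0'
python3 - <<'E'
from h import *
go(tr(-60,-25,52.5),5)
E
```

```text
time_s: 20.87
ee_pos: [459.6, -369.6, 149.6]
ee_rot: [180.0, -0.0, 94.8]
force: [-0.1, -0.4, -1.8]
gripper_width: 37.3
t 20.87 pos [ 459.6 -369.6  149.6] rot [180.   -0.   94.8] F [-0.1 -0.4 -1.8] w 37.3 q [-40.  23.  95.   0.  62. -45.]
dist 97.1 row: -0.0010 -0.0001 0.1942 0.0003 -0.0001 -0.0020
```

```bash
python3 -m jog '0 0 0.06 0 0 0;0 0 0.12 0 0 0;0 0 0.16 0 0 0;0 0 0.185 0 0 0;0 0 0.194 0 0 0;0 0 0.194 0 0 0;0 0 0.194 0 0 0;0 0 0.194 0 0 0'
python3 -m jog '0 0 0.002 0 0 0;0 0 0.002 0 0 0;0 0 0.002 0 0 0;0 0 0.002 0 0 0;0 0 -0.06 0 0 0;0 0 -0.12 0 0 0;0 0 -0.194 0 0 0;0 0 -0.194 0 0 0' 0.4
python3 - <<'E'
from h import *
save('top','t4.png');save('side','s4.png')
a=cv2.imread('pics/top4.png') if 0 else cv2.imread('pics/t4.png')[140:270,270:490];cv2.imwrite('pics/t4c.png',cv2.resize(a,None,fx=3.6,fy=3.6,interpolation=cv2.INTER_CUBIC))
print([(np.round(d['location'],1),round(d['confidence'],2)) for d in tip_of('flat_1','top')])
for y in(64,0,-64): print(np.round(proj('top',cw([0,y,35])),1))
go([461,-0.5,150],5)
E
```

```text
time_s: 21.53
ee_pos: [460.6, -368.9, 53.1]
ee_rot: [179.9, 0.0, 94.9]
force: [0.2, 0.3, -2.0]
gripper_width: 37.4
time_s: 22.2
ee_pos: [463.6, -371.6, 157.5]
ee_rot: [179.4, 0.6, 94.9]
force: [0.5, -1.1, 0.6]
gripper_width: 64.2
[(array([342.2, 242.2]), 0.61), (array([289.7, 249.7]), 0.57)]
[[348.2 187.4]]
[[368.3 185.7]]
[[388.4 184.1]]
t 22.35 pos [ 460.2 -368.8  150.3] rot [179.9   0.   94.9] F [-0.4 -0.8 -0.2] w 63.7 q [-40.  23.  95.   0.  62. -45.]
dist 368.3 row: 0.7337 0.0644 0.0000 0.0011 0.0005 -0.0011
```

View pics/t4c.png

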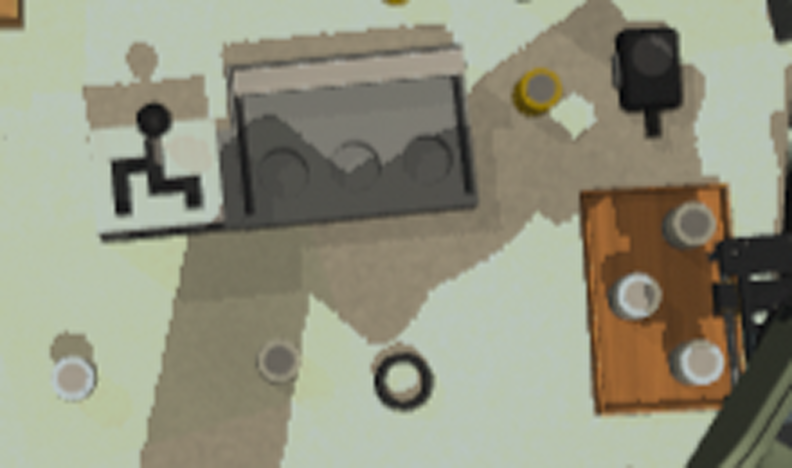

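Three cells stand in the tray, the pockets are empty, and both flat cells are where they were: top (347,239.6) and (290,244.6). I'll squeeze across y first to centre the cell, then grasp along x.

```bash
python3 -m jog '0.08 0.01 0 0 0 -1;0.16 0.02 0 0 0 -1;0.24 0.03 0 0 0 -1;0.32 0.035 0 0 0 -1;0.4 0.04 0 0 0 -1;0.48 0.045 0 0 0 -1;0.56 0.05 0 0 0 -1;0.64 0.06 0 0 0 -1;0.733 0.065 0 0 0 -1;0.733 0.065 0 0 0 -1;0.733 0.065 0 0 0 -1;0.733 0.065 0 0 0 -1;0.733 0.065 0 0 0 -1;0.733 0.065 0 0 0 -1;0.733 0.065 0 0 0 -1;0.733 0.065 0 0 0 -1;0.733 0.065 0 0 0 -1' 0.4
python3 - <<'E'
from h import *
go([461,-1,47],95)
E
```

```text
time_s: 23.77
ee_pos: [461.0, -1.0, 149.6]
ee_rot: [-180.0, 0.0, -175.2]
force: [-0.5, 0.8, -0.0]
gripper_width: 63.5
t 23.77 pos [461.   -1.  149.6] rot [-180.     0.  -175.2] F [-0.5  0.8 -0. ] w 63.5 q [ -2.  13. 111.  -0.  56. -96.]
dist 102.6 row: 0.0001 0.0002 0.2051 -0.0005 0.0004 -0.0021
```

```bash
python3 -m jog '0 0 0.07 0 0 0;0 0 0.13 0 0 0;0 0 0.18 0 0 0;0 0 0.205 0 0 0;0 0 0.205 0 0 0;0 0 0.205 0 0 0'
python3 -m jog '0 0 0 0 0 0;0 0 0 0 0 0;0 0 0 0 0 0;0 0 0 0 0 0;0 0 0 0 0 0;0 0 0 0 0 0' -1 10
python3 - <<'E'
from h import *
go([461,-1,120],5)
E
```

```text
time_s: 24.27
ee_pos: [460.9, -1.2, 46.7]
ee_rot: [-180.0, -0.0, -175.2]
force: [0.1, -0.5, -0.2]
gripper_width: 63.8
time_s: 24.77
ee_pos: [461.4, -1.1, 47.5]
ee_rot: [-180.0, 0.0, -175.2]
force: [-0.6, 0.0, 5.4]
gripper_width: 37.6
t 24.77 pos [461.4  -1.1  47.5] rot [-180.     0.  -175.2] F [-0.6  0.   5.4] w 37.6 q [ -2.  21. 119.  -0.  41. -96.]
dist 72.5 row: 0.0007 0.0002 -0.1451 0.0000 0.0007 0.9974
```

Now centred in y; open, rise, turn 90° and re-grasp along x.

```bash
python3 -m jog '0 0 0 0 0 0;0 0 0 0 0 0;0 0 0 0 0 0;0 0 0 0 0 0;0 0 -0.06 0 0 0;0 0 -0.12 0 0 0;0 0 -0.12 0 0 1;0 0 -0.12 0 0 1;0 0 -0.12 0 0 1;0 0 -0.12 0 0 1;0 0 -0.12 0 0 1;0 0 -0.12 0 0 1;0 0 -0.12 0 0 1;0 0 -0.12 0 0 1;0 0 -0.12 0 0 1;0 0 -0.12 0 0 1;0 0 -0.12 0 0 1;0 0 -0.12 0 0 1;0 0 -0.12 0 0 1;0 0 -0.12 0 0 1' 0.4
python3 - <<'E'
from h import *
go([461.2,-1.1,47],5)
E
```

```text
time_s: 26.43
ee_pos: [461.2, -1.1, 107.2]
ee_rot: [180.0, 0.0, 94.7]
force: [0.5, -1.0, 0.3]
gripper_width: 63.8
t 26.43 pos [461.2  -1.1 107.2] rot [180.    0.   94.7] F [ 0.5 -1.   0.3] w 63.8 q [ -2.  16. 115.  -0.  50.  -6.]
dist 60.2 row: 0.0000 0.0000 0.1205 0.0002 0.0004 -0.0033
```

```bash
python3 -m jog '0 0 0.06 0 0 0;0 0 0.1 0 0 0;0 0 0.12 0 0 0;0 0 0.12 0 0 0;0 0 0.12 0 0 0;0 0 0.12 0 0 0'
python3 -m jog '0 0 0 0 0 0;0 0 0 0 0 0;0 0 0 0 0 0;0 0 0 0 0 0;0 0 0 0 0 0;0 0 0 0 0 0' -1 20
python3 - <<'E'
from h import *
go(cw([0,0,120]),5)
E
```

```text
time_s: 26.93
ee_pos: [461.8, -1.1, 47.8]
ee_rot: [179.9, 0.0, 94.7]
force: [-0.5, 0.1, -0.4]
gripper_width: 63.8
time_s: 27.43
ee_pos: [461.8, -1.2, 48.2]
ee_rot: [179.9, 0.0, 94.8]
force: [-1.0, 0.2, 4.2]
gripper_width: 37.3
t 27.43 pos [461.8  -1.2  48.2] rot [179.9   0.   94.8] F [-1.   0.2  4.2] w 37.3 q [ -2.  21. 119.  -0.  41.  -6.]
dist 196.8 row: -0.1650 0.3275 -0.1430 0.0010 0.0005 -0.0027
```

```bash
python3 -m jog '0 0 -0.07 0 0 0;0 0 -0.143 0 0 0;-0.03 0.06 -0.143 0 0 0;-0.06 0.12 -0.143 0 0 0;-0.09 0.18 -0.143 0 0 0;-0.12 0.24 -0.143 0 0 0;-0.15 0.3 -0.143 0 0 0;-0.165 0.3275 -0.143 0 0 0;-0.165 0.3275 -0.143 0 0 0;-0.165 0.3275 -0.143 0 0 0;-0.165 0.3275 -0.143 0 0 0'
python3 - <<'E'
from h import *
go(cw([0,0,88]),5)
E
```

```text
time_s: 28.35
ee_pos: [630.1, -69.3, 119.3]
ee_rot: [-179.9, 0.0, 94.8]
force: [-0.1, -0.3, -1.4]
gripper_width: 37.6
t 28.35 pos [630.1 -69.3 119.3] rot [-179.9    0.    94.8] F [-0.1 -0.3 -1.4] w 37.6 q [ -7.  29.  91.  -0.  61. -12.]
dist 31.3 row: -0.0011 0.0030 0.0626 -0.0007 0.0000 -0.0027
```

```bash
python3 -m jog '-0.001 0.003 0.03 0 0 0;-0.001 0.003 0.062 0 0 0;-0.001 0.003 0.062 0 0 0;-0.001 0.003 0.062 0 0 0'
python3 - <<'E'
from h import *
go(cw([0,0,76]),5)
E
```

```text
time_s: 28.68
ee_pos: [630.0, -69.0, 87.9]
ee_rot: [-179.8, -0.0, 94.8]
force: [0.4, 1.2, -1.3]
gripper_width: 37.4
t 28.68 pos [630.  -69.   87.9] rot [-179.8   -0.    94.8] F [ 0.4  1.2 -1.3] w 37.4 q [ -7.  30.  93.  -0.  57. -12.]
dist 12.0 row: -0.0016 0.0033 0.0237 -0.0025 -0.0004 -0.0024
```

```bash
python3 -m jog '-0.002 0.004 0.006 -0.0025 0 -0.002;-0.002 0.004 0.012 -0.0025 0 -0.002;-0.002 0.004 0.018 -0.0025 0 -0.002;-0.002 0.004 0.024 -0.0025 0 -0.002;-0.002 0.004 0.024 -0.0025 0 -0.002'
python3 - <<'E'
from h import *
go(cw([0,0,63]),5)
E
```

```text
time_s: 29.1
ee_pos: [631.6, -69.8, 75.4]
ee_rot: [-180.0, -0.0, 95.0]
force: [0.1, -0.1, -1.3]
gripper_width: 37.6
t 29.10 pos [631.6 -69.8  75.4] rot [-180.   -0.   95.] F [ 0.1 -0.1 -1.3] w 37.6 q [ -7.  31.  93.   0.  55. -12.]
dist 12.4 row: 0.0001 0.0001 0.0247 -0.0005 -0.0005 -0.0003
```

Entered the pocket freely (bottom at about z 27, no force). Push down the rest.

```bash
python3 -m jog '0 0 0.008 0 0 0;0 0 0.016 0 0 0;0 0 0.024 0 0 0;0 0 0.026 0 0 0;0 0 0.026 0 0 0'
python3 -m jog '0 0 0 0 0 0;0 0 0 0 0 0;0 0 0 0 0 0;0 0 0 0 0 0;0 0 -0.06 0 0 0;0 0 -0.12 0 0 0;0 0 -0.2 0 0 0;0 0 -0.2 0 0 0;0 0 -0.2 0 0 0' 0.4
python3 - <<'E'
from h import *
im=grab_frame('top');a=im[200:265,250:390,::-1]
cv2.imwrite('pics/t5c.png',cv2.resize(a,None,fx=5,fy=5,interpolation=cv2.INTER_CUBIC))
a=grab_frame('side')[190:310,230:420,::-1];cv2.imwrite('pics/s5c.png',cv2.resize(a,None,fx=4,fy=4,interpolation=cv2.INTER_CUBIC))
go([446,175.5,150],95)
E
```

```text
time_s: 29.52
ee_pos: [631.6, -69.8, 63.0]
ee_rot: [-179.9, -0.0, 95.0]
force: [-2.0, 0.1, 4.1]
gripper_width: 37.2
time_s: 30.27
ee_pos: [633.2, -70.1, 165.7]
ee_rot: [179.7, 0.0, 95.0]
force: [-0.6, 0.8, -0.5]
gripper_width: 64.0
t 30.37 pos [631.  -69.9 162.1] rot [-1.799e+02 -1.000e-01  9.500e+01] F [-0.8  0.1  0.1] w 63.8 q [ -7.  27.  87.   0.  66. -12.]
dist 307.5 row: 0.5209 -0.3260 0.0256 -0.0018 0.0007 0.9997
```

View pics/s5c.png

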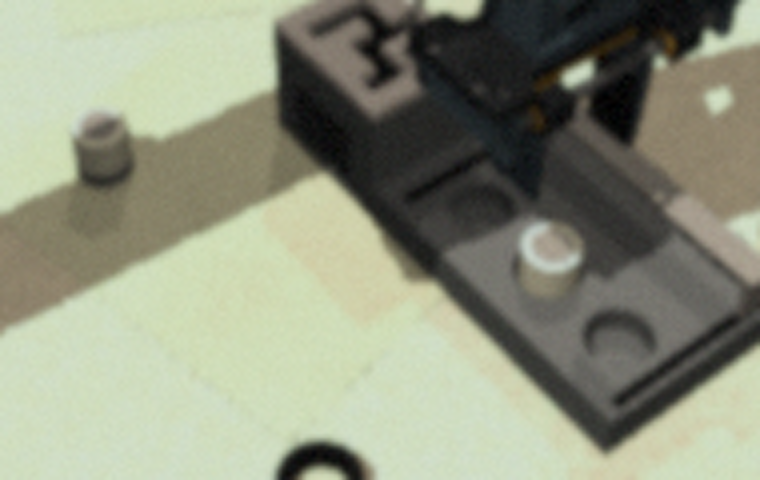

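Pocket 2's cell is seated, and flat_1 is still at side (255,222). Same procedure for it.

```bash
python3 -m jog '0 -0.08 0 0 0 0;0 -0.16 0 0 0 0;0.05 -0.22 0 0 0 -1;0.1 -0.28 0 0 0 -1;0.15 -0.326 0 0 0 -1;0.22 -0.326 0.025 0 0 -1;0.3 -0.326 0.025 0 0 -1;0.38 -0.326 0.025 0 0 -1;0.46 -0.326 0.025 0 0 -1;0.521 -0.326 0.025 0 0 -1;0.521 -0.326 0.025 0 0 -1;0.521 -0.326 0.025 0 0 -1;0.521 -0.326 0.025 0 0 -1;0.521 -0.326 0.025 0 0 -1;0.521 -0.326 0.025 0 0 -1;0.521 -0.326 0.025 0 0 -1;0.521 -0.326 0.025 0 0 -1;0.521 -0.326 0.025 0 0 -1' 0.4
python3 - <<'E'
from h import *
go([446,175.5,47],95)
a=grab_frame('side')[190:310,230:420,::-1];cv2.imwrite('pics/s6c.png',cv2.resize(a,None,fx=4,fy=4,interpolation=cv2.INTER_CUBIC))
E
```

```text
time_s: 31.87
ee_pos: [445.5, 175.4, 149.4]
ee_rot: [180.0, -0.3, -175.1]
force: [0.5, 0.5, -0.1]
gripper_width: 63.8
t 31.87 pos [445.5 175.4 149.4] rot [ 180.    -0.3 -175.1] F [ 0.5  0.5 -0.1] w 63.8 q [ 20.  14. 109.   0.  57. -75.]
dist 102.4 row: -0.0020 0.0001 0.2048 0.0004 -0.0028 -0.0014
```

View pics/s6c.png

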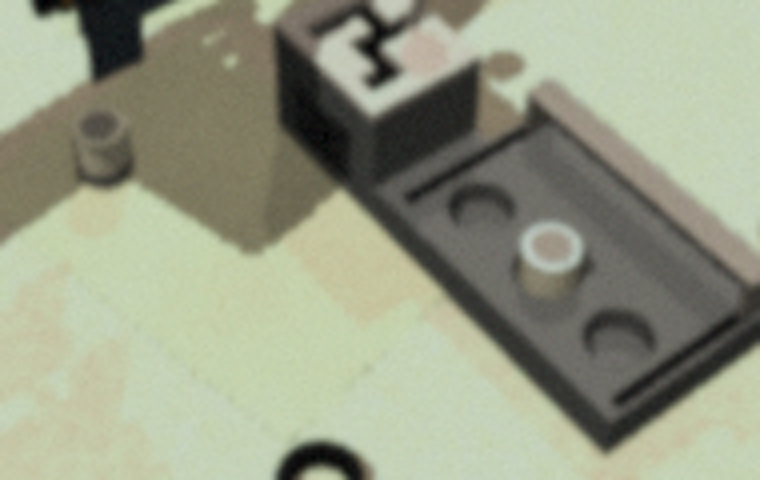

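The cell is unmoved beneath the jaws. Descend and squeeze.

```bash
python3 -m jog '-0.001 0 0.07 0 -0.003 0;-0.001 0 0.13 0 -0.003 0;-0.001 0 0.18 0 -0.003 0;-0.001 0 0.205 0 -0.003 0;-0.001 0 0.205 0 -0.003 0;-0.001 0 0.205 0 -0.003 0'
python3 -m jog '0 0 0 0 0 0;0 0 0 0 0 0;0 0 0 0 0 0;0 0 0 0 0 0;0 0 0 0 0 0;0 0 0 0 0 0' -1 10
python3 -m jog '0 0 0 0 0 0;0 0 0 0 0 0;0 0 0 0 0 0;0 0 0 0 0 0;0 0 -0.06 0 0 0;0 0 -0.12 0 0 0;0 0 -0.12 0 0 1;0 0 -0.12 0 0 1;0 0 -0.12 0 0 1;0 0 -0.12 0 0 1;0 0 -0.12 0 0 1;0 0 -0.12 0 0 1;0 0 -0.12 0 0 1;0 0 -0.12 0 0 1;0 0 -0.12 0 0 1;0 0 -0.12 0 0 1;0 0 -0.12 0 0 1;0 0 -0.12 0 0 1;0 0 -0.12 0 0 1;0 0 -0.12 0 0 1' 0.4
python3 - <<'E'
from h import *
go([446.2,175.5,47],5)
E
```

```text
time_s: 32.42
ee_pos: [445.5, 175.4, 46.8]
ee_rot: [180.0, -0.0, -175.1]
force: [0.4, 0.6, -0.1]
gripper_width: 64.3
time_s: 32.92
ee_pos: [446.1, 175.7, 47.6]
ee_rot: [179.9, 0.1, -175.2]
force: [-0.2, 0.5, 6.4]
gripper_width: 37.6
time_s: 34.58
ee_pos: [445.8, 175.5, 107.3]
ee_rot: [180.0, -0.0, 94.8]
force: [-0.8, 0.3, 0.2]
gripper_width: 63.9
t 34.58 pos [445.8 175.5 107.3] rot [180.   -0.   94.8] F [-0.8  0.3  0.2] w 63.9 q [ 20.  17. 113.   0.  50.  15.]
dist 60.4 row: -0.0002 0.0006 0.1207 0.0004 -0.0005 -0.0024
```

```bash
python3 -m jog '0 0 0.06 0 0 0;0 0 0.1 0 0 0;0 0 0.12 0 0 0;0 0 0.12 0 0 0;0 0 0.12 0 0 0;0 0 0.12 0 0 0'
python3 -m jog '0 0 0 0 0 0;0 0 0 0 0 0;0 0 0 0 0 0;0 0 0 0 0 0;0 0 0 0 0 0;0 0 0 0 0 0' -1 20
python3 - <<'E'
from h import *
go(cw([0,-64,120]),5)
E
```

```text
time_s: 35.08
ee_pos: [446.4, 175.8, 48.0]
ee_rot: [179.9, -0.1, 94.8]
force: [-0.1, 0.9, -0.3]
gripper_width: 63.8
time_s: 35.58
ee_pos: [446.4, 175.8, 48.3]
ee_rot: [179.9, -0.1, 94.8]
force: [-1.8, -0.2, 4.7]
gripper_width: 37.4
t 35.58 pos [446.4 175.8  48.3] rot [ 1.799e+02 -1.000e-01  9.480e+01] F [-1.8 -0.2  4.7] w 37.4 q [ 20.  22. 116.   0.  42.  15.]
dist 370.4 row: -0.6483 0.3285 -0.1435 0.0013 -0.0008 -0.0018
```

```bash
python3 -m jog '0 0 -0.07 0 0 0;0 0 -0.143 0 0 0;-0.08 0 -0.143 0 0 0;-0.16 0 -0.143 0 0 0;-0.24 0 -0.143 0 0 0;-0.32 0.03 -0.143 0 0 0;-0.39 0.07 -0.143 0 0 0;-0.46 0.11 -0.143 0 0 0;-0.53 0.16 -0.143 0 0 0;-0.59 0.21 -0.143 0 0 0;-0.64 0.27 -0.143 0 0 0;-0.648 0.3285 -0.143 0 0 0;-0.648 0.3285 -0.143 0 0 0;-0.648 0.3285 -0.143 0 0 0;-0.648 0.3285 -0.143 0 0 0'
python3 - <<'E'
from h import *
go(cw([0,-64,76]),5)
E
```

```text
time_s: 36.83
ee_pos: [636.1, -132.9, 118.8]
ee_rot: [-180.0, -0.1, 94.9]
force: [0.8, -0.5, -0.6]
gripper_width: 37.1
t 36.83 pos [ 636.1 -132.9  118.8] rot [-1.80e+02 -1.00e-01  9.49e+01] F [ 0.8 -0.5 -0.6] w 37.1 q [-13.  30.  88.   0.  62. -18.]
dist 42.9 row: -0.0015 0.0023 0.0857 -0.0004 -0.0013 -0.0016
```

```bash
python3 -m jog '-0.0015 0.003 0.03 0 -0.001 -0.002;-0.0015 0.003 0.06 0 -0.001 -0.002;-0.0015 0.003 0.06 0 -0.001 -0.002;-0.0015 0.003 0.06 0 -0.001 -0.002'
python3 - <<'E'
from h import *
go(cw([0,-64,76]),5)
E
```

```text
time_s: 37.17
ee_pos: [636.0, -132.7, 88.5]
ee_rot: [-179.8, -0.1, 95.1]
force: [-0.0, -0.7, -0.7]
gripper_width: 37.4
t 37.17 pos [ 636.  -132.7   88.5] rot [-1.798e+02 -1.000e-01  9.510e+01] F [-0.  -0.7 -0.7] w 37.4 q [-13.  32.  90.   0.  58. -18.]
dist 12.5 row: -0.0018 0.0025 0.0249 -0.0021 -0.0008 0.0008
```

```bash
python3 -m jog '-0.002 0.003 0.006 -0.002 0 0;-0.002 0.003 0.012 -0.002 0 0;-0.002 0.003 0.018 -0.002 0 0;-0.002 0.003 0.025 -0.002 0 0;-0.002 0.003 0.025 -0.002 0 0'
python3 - <<'E'
from h import *
go(cw([0,-64,63]),5)
E
```

```text
time_s: 37.58
ee_pos: [637.2, -133.4, 75.4]
ee_rot: [-179.9, -0.1, 95.1]
force: [1.1, -0.1, -0.4]
gripper_width: 37.4
t 37.58 pos [ 637.2 -133.4   75.4] rot [-1.799e+02 -1.000e-01  9.510e+01] F [ 1.1 -0.1 -0.4] w 37.4 q [-13.  32.  91.   0.  57. -18.]
dist 12.4 row: -0.0001 0.0002 0.0247 -0.0006 -0.0011 0.0008
```

```bash
python3 -m jog '0 0 0.008 0 0 0;0 0 0.016 0 0 0;0 0 0.024 0 0 0;0 0 0.026 0 0 0;0 0 0.026 0 0 0'
python3 -m jog '0 0 0 0 0 0;0 0 0 0 0 0;0 0 0 0 0 0;0 0 0 0 0 0;0 0 -0.06 0 0 0;0 0 -0.12 0 0 0;0 0 -0.22 0 0 0;0 0 -0.22 0 0 0;0.08 -0.08 -0.22 0 0 0;0.16 -0.16 -0.22 0 0 0;0.24 -0.24 -0.22 0 0 0;0.32 -0.32 -0.22 0 0 0;0.4 -0.4 -0.22 0 0 0;0.48 -0.48 -0.22 0 0 0;0.56 -0.5 -0.22 0 0 0;0.62 -0.5 -0.22 0 0 0;0.62 -0.5 -0.22 0 0 0;0.62 -0.5 -0.22 0 0 0' 0.3
python3 - <<'E'
from h import *
a=grab_frame('side')[150:400,250:450,::-1];cv2.imwrite('pics/s7c.png',cv2.resize(a,None,fx=2.4,fy=2.4,interpolation=cv2.INTER_CUBIC))
a=grab_frame('top')[140:260,270:490,::-1];cv2.imwrite('pics/t7c.png',cv2.resize(a,None,fx=3.6,fy=3.6,interpolation=cv2.INTER_CUBIC))
go([655.1,107.3,210],95)
E
```

```text
time_s: 38.0
ee_pos: [637.1, -133.4, 63.1]
ee_rot: [-180.0, -0.1, 95.1]
force: [-1.4, 0.8, 6.0]
gripper_width: 37.8
time_s: 39.5
ee_pos: [358.5, 154.9, 173.8]
ee_rot: [-179.9, -0.1, 95.1]
force: [0.8, -0.6, -0.0]
gripper_width: 59.2
t 39.60 pos [358.6 155.5 173.8] rot [-1.799e+02 -1.000e-01  9.540e+01] F [-0.4 -0.2  0.4] w 58.9 q [ 22.   5. 117.   0.  58.  16.]
dist 302.6 row: -0.1512 0.5813 -0.0736 0.0006 -0.0019 -0.9959
```

View pics/s7c.png

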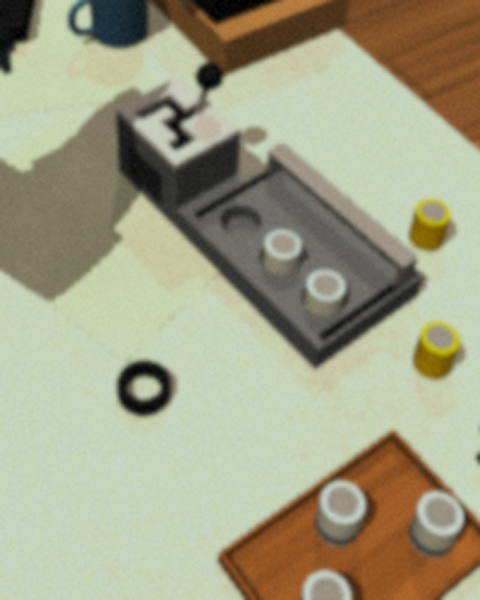

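View pics/t7c.png

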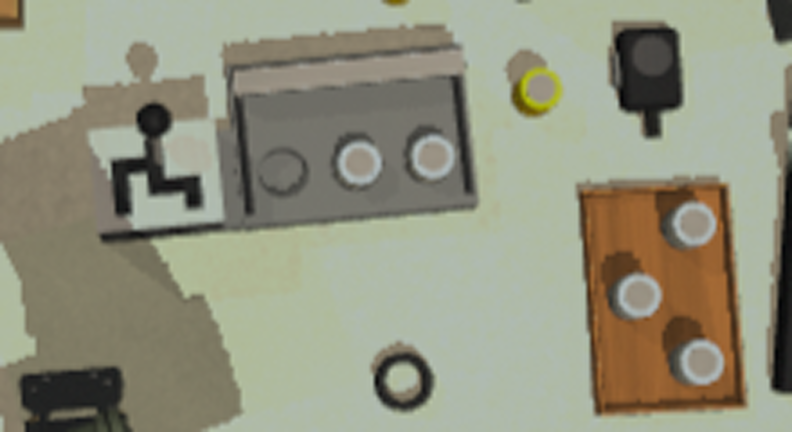

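Both cells are seated and the tray is good. Before locking I'll check the full frame for a third flat cell.

```bash
python3 - <<'E'
import cv2
a=cv2.imread('pics/top4.png') 
a=cv2.imread('pics/top3.png');b=cv2.imread('pics/side3.png')
import numpy as np
cv2.imwrite('pics/full.png',np.vstack([cv2.resize(a,(480,300)),cv2.resize(b,(480,300))]))
E
```

```text
[ WARN:0@0.011] global loadsave.cpp:275 findDecoder imread_('pics/top4.png'): can't open/read file: check file path/integrity
```

View pics/full.png

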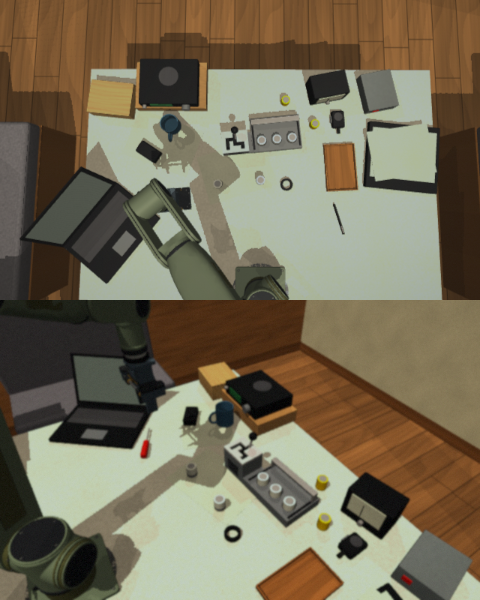

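No third flat cell. On to the lever.

```bash
python3 -m jog '0 0 -0.073 0 0 -0.996;-0.02 0.07 -0.073 0 0 -0.996;-0.04 0.15 -0.073 0 0 -0.996;-0.06 0.23 -0.073 0 0 -0.996;-0.08 0.31 -0.073 0 0 -0.996;-0.1 0.39 -0.073 0 0 -0.996;-0.12 0.47 -0.073 0 0 -0.996;-0.14 0.55 -0.073 0 0 -0.996;-0.151 0.581 -0.073 0 0 -0.996;-0.151 0.581 -0.073 0 0 -0.996;-0.151 0.581 -0.073 0 0 -0.996;-0.151 0.581 -0.073 0 0 -0.996;-0.151 0.581 -0.073 0 0 -0.996;-0.151 0.581 -0.073 0 0 -0.996;-0.151 0.581 -0.073 0 0 -0.996;-0.151 0.581 -0.073 0 0 -0.996;-0.151 0.581 -0.073 0 0 -0.996' 0.3 20
python3 - <<'E'
from h import *
go([655.1,107.3,146],95)
E
```

```text
time_s: 41.02
ee_pos: [655.0, 107.1, 209.6]
ee_rot: [179.9, -0.1, -175.1]
force: [-0.3, 0.4, -0.5]
gripper_width: 59.3
t 41.02 pos [655.  107.1 209.6] rot [ 1.799e+02 -1.000e-01 -1.751e+02] F [-0.3  0.4 -0.5] w 59.3 q [  8.  27.  79.   0.  74. -87.]
dist 63.6 row: -0.0004 0.0001 0.1272 0.0016 -0.0009 -0.0008
```

```bash
python3 -m jog '0 0 0.06 0 0 0;0 0 0.1 0 0 0;0 0 0.127 0 0 0;0 0 0.127 0 0 0;0 0 0.127 0 0 0'
python3 -m jog '0 0 0 0 0 0;0 0 0 0 0 0;0 0 0 0 0 0;0 0 0 0 0 0;0 0 0 0 0 0;0 0 0 0 0 0' -1 20
python3 - <<'E'
from h import *
for l,y in((.186,175),(.186,145),(0,145)): print(np.round(cw([132*np.sin(l-.31),y,19.3+132*np.cos(l-.31)]),1))
go(cw([132*np.sin(.186-.31),175,150.3]),95)
E
```

```text
time_s: 41.43
ee_pos: [654.7, 107.2, 145.7]
ee_rot: [179.9, -0.1, -175.1]
force: [-1.1, 1.0, -0.7]
gripper_width: 59.2
time_s: 41.93
ee_pos: [655.0, 107.3, 146.4]
ee_rot: [179.9, -0.1, -175.1]
force: [-0.8, -0.3, 1.6]
gripper_width: 28.7
[600.1 103.2 150.3]
[602.7  73.3 150.3]
[578.9  71.2 145. ]
t 41.93 pos [655.  107.3 146.4] rot [ 1.799e+02 -1.000e-01 -1.751e+02] F [-0.8 -0.3  1.6] w 28.7 q [  8.  30.  84.   0.  66. -87.]
dist 55.2 row: 0.1101 0.0013 -0.0077 0.0016 -0.0009 -0.0011
```

```bash
python3 -m jog '0.014 0 -0.003 0 0 0;0.028 0 -0.007 0 0 0;0.042 0 -0.009 0 0 0;0.056 0 -0.01 0 0 0;0.07 0.001 -0.0115 0 0 0;0.084 0.001 -0.0115 0 0 0;0.098 0.001 -0.011 0 0 0;0.11 0.001 -0.0095 0 0 0;0.111 0.001 -0.009 0 0 0;0.111 0.001 -0.009 0 0 0'
python3 - <<'E'
from h import *
go(cw([132*np.sin(.186-.31),145,150.3]),95)
E
```

```text
time_s: 42.77
ee_pos: [598.6, 102.9, 151.6]
ee_rot: [179.9, -0.1, -175.1]
force: [-1.1, -1.6, 5.5]
gripper_width: 28.6
t 42.77 pos [598.6 102.9 151.6] rot [ 1.799e+02 -1.000e-01 -1.751e+02] F [-1.1 -1.6  5.5] w 28.6 q [  9.  25.  92.   0.  63. -86.]
dist 29.9 row: -0.0031 -0.0597 0.0024 0.0015 -0.0016 -0.0010
```

```bash
python3 -m jog '-0.001 -0.012 0 0 0 0;-0.001 -0.024 0 0 0 0;-0.001 -0.036 0 0 0 0;-0.001 -0.048 0 0 0 0;-0.001 -0.06 0 0 0 0;-0.001 -0.061 0 0 0 0;-0.001 -0.061 0 0 0 0'
python3 - <<'E'
from h import *
go(cw([-132*np.sin(.31),145,146]),95)
E
```

```text
time_s: 43.35
ee_pos: [601.8, 71.4, 151.6]
ee_rot: [179.9, -0.2, -175.1]
force: [-0.1, -1.5, 5.6]
gripper_width: 28.9
t 43.35 pos [601.8  71.4 151.6] rot [ 179.9   -0.2 -175.1] F [-0.1 -1.5  5.6] w 28.9 q [  6.  25.  92.   0.  63. -89.]
dist 23.6 row: 0.0457 0.0035 0.0113 0.0007 -0.0017 -0.0014
```

```bash
python3 -m jog '0.012 0 0.0015 0 0 0;0.024 0.001 0.004 0 0 0;0.036 0.001 0.007 0 0 0;0.046 0.002 0.0105 0 0 0;0.048 0.002 0.011 0 0 0;0.048 0.002 0.011 0 0 0;0.048 0.002 0.011 0 0 0'
python3 -m jog '0 0 0 0 0 0;0 0 0 0 0 0;0 0 0 0 0 0;0 0 0 0 0 0;0 0 -0.08 0 0 0;0 0 -0.16 0 0 0;0 0 -0.2 0 0 0;0.1 0.1 -0.2 0 0 0;0.2 0.2 -0.2 0 0 0;0.3 0.3 -0.2 0 0 0;0.4 0.4 -0.2 0 0 0;0.4 0.5 -0.2 0 0 0;0.4 0.5 -0.2 0 0 0;0.4 0.5 -0.2 0 0 0;0.4 0.5 -0.2 0 0 0;0.4 0.5 -0.2 0 0 0;0.4 0.5 -0.2 0 0 0' 0.3
python3 - <<'E'
from h import *
a=grab_frame('side')[150:400,250:450,::-1];cv2.imwrite('pics/s8c.png',cv2.resize(a,None,fx=2.4,fy=2.4,interpolation=cv2.INTER_CUBIC))
a=grab_frame('top')[140:260,270:490,::-1];cv2.imwrite('pics/t8c.png',cv2.resize(a,None,fx=3.6,fy=3.6,interpolation=cv2.INTER_CUBIC))
print(state()['qvel'])
E
```

```text
time_s: 43.93
ee_pos: [576.8, 70.2, 145.9]
ee_rot: [179.9, -0.3, -175.1]
force: [-1.5, -1.6, 5.0]
gripper_width: 28.4
time_s: 45.35
ee_pos: [355.9, 303.2, 247.0]
ee_rot: [180.0, -0.3, -174.9]
force: [0.4, -0.7, -0.2]
gripper_width: 58.9
[-1.3154546   0.06373271  0.01076242  0.12903277  0.05313905  0.06074781]
```

View pics/s8c.png

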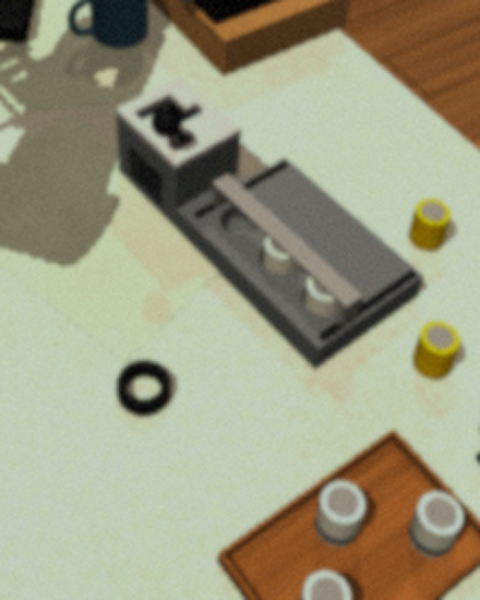

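View pics/t8c.png

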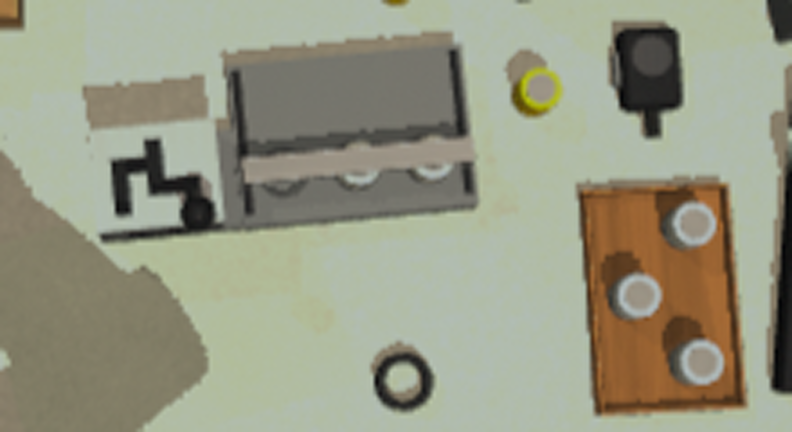

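```bash
python3 - <<'E'
from h import *
for l in(0,.05,.11): print(l,np.round(proj('top',cw([132*np.sin(l-.31),145,16.3+132*np.cos(l-.31)])),1),'bar',np.round(proj('top',cw([126*l,0,70])),1))
print('obs knob',(198.5/3.6-.5+270,211.5/3.6-.5+140),'bar',(358.5/3.6-.5+270,161/3.6-.5+140))
s=state();print(s['time_s'],s['force'],s['qvel'].round(2))
E
```

```text
0 [[323.7 198.4]] bar [[369.2 184.2]]
0.05 [[323.5 196.2]] bar [[369.  182.2]]
0.11 [[323.3 193.6]] bar [[368.8 179.8]]
obs knob (324.6388888888889, 198.25) bar (369.0833333333333, 184.22222222222223)
45.45 [-0.42212979 -0.84341947  0.06040173] [-1.32  0.06  0.01  0.13  0.05  0.06]
```

Lever ≈ 0 and bar ≈ 0. The arm is clear, so I'm handing in.

```bash
python3 -c "
from workcell import *
print(job_done())"
```

```text
the job is handed in; nothing more can be done
None
```

I finished the whole sequence and handed the job in at about 45 s of the 210 s allowed; the hand-in gave no verdict.

- **Lever, first part:** I led the lever from the left slot to the far end of the middle slot, and the keeper bar slid back.
- **Full cells:** all three were moved from the charger and stand upright in the wooden tray.
- **Flat cells:** there were only two on the desk, and a look over both full pictures showed no third. They went into pockets 2 and 3; each slid in without resistance and stopped at the expected depth. Pocket 1 is empty.
- **Lever, last part:** I led the lever on to the near end of the right-hand slot. In the last top picture, the knob and bar were within about 1 pixel (roughly 3 mm) of where lever 0 and keeper 0 should put them.
- **Other things:** I kept clear of the mug, microphone, tape, adapter and the two yellow look-alikes. The last pictures show the mug, microphone, tape and look-alikes in place. The adapter was outside the final crops, so I did not recheck it.

No check failed. The only disagreements were about 1–2 mm between the arm's measured position and the camera estimates.

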